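Shut and lock the test chamber lid

ROBOT

A 7-joint arm with a two-finger parallel gripper is mounted at the origin on the work surface. World frame = base frame: x ahead of the robot, y to its left, z up, the work surface at z = 0. Lengths are in m, angles in rad, forces in N, time in s.
With the tool pointing down it reaches from about 0.425 to 0.95 m from the base axis. Payload 4.7 kg.
Tool frame: the origin (TCP) lies midway between the tips of the shut fingers; the grasp point (between the pads) lies 19 mm behind it; y points along the fingers, z is the direction in which the jaws open and shut, and the axes are right-handed (so a half turn about y gives the same grasp; the last joint's range is limited). The gripper opens to 87 mm and grips with 3 to 60 N. Pads are 19 mm wide; open, the fingers measure 117 mm over their backs; the gripper's body (75 mm by 190 mm) begins 51 mm behind the grasp point.
Start: joints at [-1.371, 0.469, -0.049, 1.532, 0.024, 1.141, -0.082], TCP at [0.153, 0.657, 0.223] pointing down, gripper open.
Joint ranges: [-2.59, 2.59], [-0.33, 1.99], [-1.39, 1.29], [0.1, 2.45], [-1.04, 4.18], [0.21, 1.99], [-2.66, 2.66]. Speed limits (rad/s): [2.57, 2.57, 3.14, 3.14, 3.14, 3.14, 3.14].

INTERFACE

Orientations are given as a unit quaternion [w, x, y, z].
In Python, from station import bot, eyes, finish_job gives the robot as it stands. The module is installed in compiled form; this text tells all that it offers.
- The arm moves only by the tool drive_tool, never from a script. Its argument "commands" is a list of rows, each an object of numbers: "dx", "dy", "dz": the shift along the tool's x, y, z in units of 500 mm (1.0 is 500 mm); "roll": the turn about the tool's y in units of 30 degrees (1.0 is 30 degrees); "grip": the gripper's target within -1 to 1 (shut at 1, half-way at 0, fully open at -1). In form: [{"dx": .., "dy": .., "dz": .., "roll": .., "grip": ..}, ...]. A call has 1 to 10 rows; each row is the pose to reach, as a shift and turn from the pose commanded when the call began, along the tool's axes at that moment; what a row does not reach only later rows make up. A row lasts 1/8 s, in which the tool goes at most 62.5 mm and 10.7 degrees, less where a joint would pass 70% of its speed; a pose out of reach is approached as far as the arm can. A call with a number of a shift or a turn outside -1 to 1 is refused whole. A call with a gripper value outside its range is refused whole. The fingers move at their own pace and stop on an object; the grip force is fixed at half the most. Time passes only in rows, so rows that repeat a pose let the fingers close. It gives the time, the measured TCP pose, the force and the opening at its end, in the units of the state.
- bot.observe(): the state, without advancing time (a new reading comes with each control period).
- eyes.grab_frame(name): name is "side" or "top"; returns a dict with "color" (420x560x3 uint8, red, green, blue), "range_z" (420x560 float32, m along the optical axis (not along the pixel's ray), 0 where there is no reading), "mtx" (3x3 intrinsics, pixels), "R" (3x3) and "t" (3): a world point X has camera coordinates R X + t. Camera axes: x right, y down, z forward; pixel columns grow to the right and rows downward; lengths in m; the calibration is good to about 2 mm. A picture is of the moment at which its call begins.
- finish_job(): hands the job in, once; it reports no verdict.
The state is a dict: "time_s": time; "q": joint angles; "joint_vel": joint speeds; "joint_efforts": joint torques, N m; "tool_pos": TCP position; "tcp_rot": TCP orientation; "contact_force": force on the tool from outside, world axes, zero at the start; "torque": the same for the moment, N m; "opening": opening from 0.0 (shut) to 1.0 (fully open).
Only numpy, scipy, OpenCV 4.12 (cv2) and the standard library are available. Lean on these libraries where they do the work, as an engineer would, in place of code of your own. Each camera call takes 0.05 s, during which the arm holds its last target.

TASK

Push the chamber's lid down with a fingertip until it is fully shut, then set the fingertip in the slot of the round fastener in the lid and turn it a quarter turn clockwise to its stop, so that the lid is locked. Do it by pushing only: do not grip or raise the lid, and leave the other things on the bench where they are. Finish clear of everything.

Things in the scene. Friction and masses are not known exactly. Their poses are not given: they have to be found in the camera images.
- chamber: White plastic box 240 x 280 mm (its x by y), 90 mm tall to the rim, fixed to the table. Origin: centre of its underside; z up, x from the latch side (nearer the robot) to the hinge side, yaw within 0.4 rad of the robot's x. Glass side arms, below 80 mm, reach out to y = +-250 mm at x = 60 mm.
- lid (a joint): Lid hinge: 0 = fully shut, flat on the rim; positive = open angle in rad (0.2 to 0.5 at the start), latch edge rising. Axis along chamber y at x = 115, z = 90 mm in the chamber frame. Stiff by friction: the lid stays where it is left; 1 to 8 N down near its latch edge moves it, to a firm stop at 0.
- lid_edge (a point): Point on the lid's top face, on its mid-line, 15 mm in from the latch edge (225 mm from the hinge axis); moves with the lid, z is the lid's normal. Lid: white plate 10 mm thick, 284 mm along y, 240 mm from axis to latch edge, top 100 mm above the table when shut. It is plain and free to push on 60 mm or more to either side of the mid-line.
- cam (a joint): Turn of the cam fastener in the lid: 0 = unlocked, slot along chamber x; grows clockwise seen from above to a firm stop at 1.571 = locked, slot along chamber y. Starts at 0 to 0.25. Friction only (0.08 N m): stays where it is left. Under the lid its tongue passes below a catch in the chamber from about 1.0 on, only if the lid is shut.
- slot (a point): Centre of the finger slot's floor, on the turning axis; x along the slot, z up out of it. The fastener is an aluminium disc 92 mm across, 18 mm above the lid, on the lid's mid-line 180 mm from the hinge axis. Slot straight across it: 30 mm wide, 14 mm deep, 80 mm long, closed ends. Lid shut: slot floor 104 mm, disc top 118 mm above the table.
- thumbscrew: Knurled steel thumbscrew, head down, 26 mm across, 26 mm tall; leave it where it is. Origin at its underside.
- dish: Closed pale plastic culture dish, 90 mm across, 16 mm tall; leave it where it is. Origin at its underside.
- vial: Small glass vial with black cap, 28 mm across, 55 mm tall; leave it where it is. Origin at its underside.
- jar: Amber glass jar with white cap, 60 mm across, 85 mm tall; leave it where it is. Origin at its underside.
- beaker: Glass beaker, 60 mm across, 80 mm tall; leave it where it is. Origin at its underside.
- screwdriver: Screwdriver with black handle lying on the table, 200 mm long; leave it where it is. Origin at its underside.
- brush: Small wooden-handled brush lying on the table, 170 mm long; leave it where it is. Origin at its underside.

How it is judged:
By the outcome, as a careful person would: the job done as asked, in the order asked, and still so for the second after the job is handed in, with the robot touching nothing.
It also fails if it takes over 45 s, if anything falls off the work surface, if the arm or the gripper's body presses on something with over 40 N, if the wrist force passes 120 N, or if a joint passes its speed limit or range.

## Working session

There is one attempt and no reset: what is moved stays moved. The work goes in short steps, Python scripts to look and compute and a tool call to move; the robot and the scene stay as the last step left them, time stands still between calls to the robot, and variables do not carry over. Pictures are saved under pics/ and viewed, and the job is handed in when it is done.

Besides the shell and the picture viewer there is one more tool, called after "Call:" by a JSON object that holds its "api" and its "payload". drive_tool: Moves the arm, as the interface text tells. Shifts and turns lie within -1 to 1; 1 stands for 500 mm of shift or 30 degrees of turn. Its arguments: {"type":"object","properties":{"commands":{"type":"array"}},"required":["commands"]}

```bash
mkdir -p pics
cat > h.py <<'E'
import numpy as np,cv2
from station import bot,eyes,finish_job
def grab(n,f):
    d=eyes.grab_frame(n); cv2.imwrite('pics/'+f+'.png',d['color'][:,:,::-1]); np.savez('/tmp/'+f+'.npz',**d); return d
def pts(d):
    z=d['range_z'];h,w=z.shape;u,v=np.meshgrid(np.arange(w),np.arange(h));K=d['mtx']
    P=np.stack([(u-K[0,2])/K[0,0]*z,(v-K[1,2])/K[1,1]*z,z],-1)
    return (P-d['t'])@d['R']
E
python3 - <<'E'
from h import *
s=bot.observe()
for k in s: print(k,np.round(s[k],4))
for n in('top','side'):
    d=grab(n,n+'0');print(n,d['mtx'].tolist(),(-d['R'].T@d['t']).round(3),d['R'].round(3).tolist())
E
```

```text
time_s 0.0
q [-1.3709  0.4695 -0.0486  1.5337  0.0241  1.141  -0.0823]
joint_vel [ 0.0005  0.0002  0.0008 -0.0005 -0.0007  0.0015 -0.0001]
joint_efforts [-7.00000e-04 -5.07946e+01 -8.12000e-02 -2.36164e+01 -6.15000e-02
  3.77000e-02  2.00000e-04]
tool_pos [0.153  0.6568 0.2215]
tcp_rot [-0.7018  0.7032 -0.0807  0.0807]
contact_force [-0.2762 -0.4684 -0.0378]
torque [ 0.0065 -0.0093 -0.0182]
opening 0.9997
top [[393.40526964382633, 0.0, 280.1532161351224], [0.0, 393.40526964382633, 208.02956434509258], [0.0, 0.0, 1.0]] [0.344 0.043 1.168] [[0.03, -1.0, -0.003], [-0.98, -0.028, -0.199], [0.199, 0.009, -0.98]]
side [[387.68822804957256, 0.0, 275.5868359543332], [0.0, 387.68822804957256, 202.11986272793717], [0.0, 0.0, 1.0]] [ 0.309 -0.566  0.816] [[0.927, -0.375, -0.0], [-0.276, -0.68, -0.679], [0.255, 0.63, -0.734]]
```

```bash
ls pics
```

```text
side0.png
top0.png
```

View pics/top0.png

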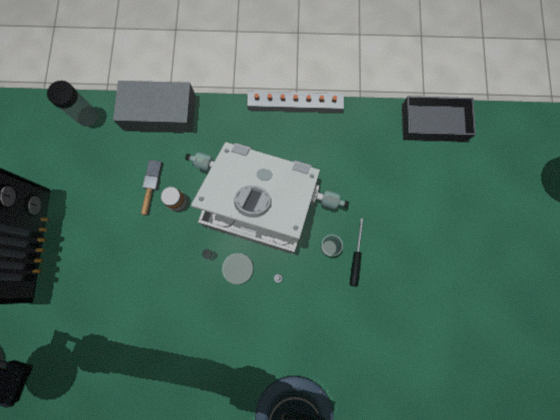

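View pics/side0.png

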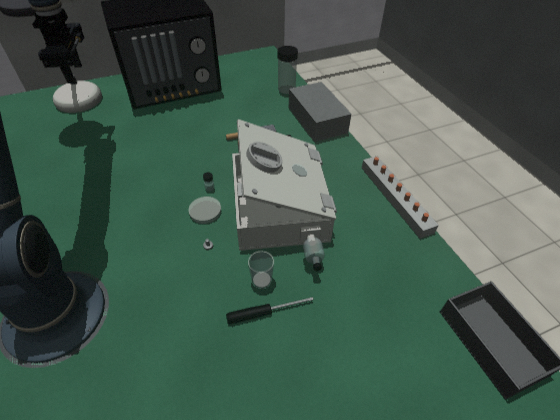

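The top view shows the chamber with its raised lid around (258,195), the disc at (252,200) with the slot nearly along chamber x. The beaker is at (332,245), the dish at (238,268), the thumbscrew at (278,278), the vial at (209,254), and the jar at (174,199). Next I fit the lid.

```bash
cat > fit.py <<'E'
from h import *
from scipy.optimize import least_squares
def lidfit(tag):
    D={n:dict(np.load(f'/tmp/{n}{tag}.npz')) for n in('top','side')}
    A=[]
    for n,d in D.items():
        P=pts(d); c=d['color'].astype(int); 
        m=(d['range_z']>0)&(P[...,2]>0.095)&(P[...,2]<0.26)&(P[...,0]>.35)&(P[...,0]<.8)&(abs(P[...,1]-.06)<.25)
        A.append(P[m])
    return D,A
if __name__=='__main__':
    import sys
    D,A=lidfit(sys.argv[1]); rng=np.random.default_rng(0)
    for a in A+[np.vstack(A)]:
        best=0
        for i in range(600):
            q=a[rng.choice(len(a),3,False)];n=np.cross(q[1]-q[0],q[2]-q[0]);n/=np.linalg.norm(n)+1e-12
            m=abs((a-q[0])@n)<.003
            if m.sum()>best: best=m.sum();M=m
        for _ in range(3):
            c=a[M].mean(0);n=np.linalg.svd(a[M]-c,full_matrices=False)[2][2];n*=np.sign(n[2]);M=abs((a-c)@n)<.003
        q=a[M]; yaw=np.arctan2(-n[1],-n[0]); 
        print(len(a),M.sum(),'n',n.round(4),'tilt',np.arccos(n[2]).round(4),'yaw(by normal)',yaw.round(4),'c',c.round(4))
        # in-plane rect
        uv=q[:,:2]@np.eye(2)
        e1=np.cross([0,1,0],n);e1/=np.linalg.norm(e1);e2=np.cross(n,e1)
        U=np.stack([(q-c)@e1,(q-c)@e2],1).astype(np.float32)
        r=cv2.minAreaRect(U);bx=cv2.boxPoints(r);print(r);print((c+bx[:,:1]*e1+bx[:,1:]*e2).round(4))
        # disc: points ~18mm above
        h=(a-c)@n; dm=(h>.013)&(h<.022); 
        dd=a[dm]; print('disc',len(dd),np.median(dd,0).round(4),np.median(h[dm]))
E
python3 fit.py 0
python3 - <<'E'
import cv2
for n,(x,y,w,h) in dict(top=(180,130,180,160),side=(200,110,150,150)).items():
    i=cv2.imread(f'pics/{n}0.png');cv2.imwrite(f'pics/{n}0z.png',cv2.resize(i[y:y+h,x:x+w],None,fx=4,fy=3.7 if n=='top' else 4,interpolation=2))
E
```

```text
7740 6258 n [ 0.4327 -0.1192  0.8936] tilt 0.4654 yaw(by normal) 2.8727 c [0.602  0.109  0.1554]
((0.008183553814888, 0.00025144219398498535), (0.2838820219039917, 0.25275567173957825), 76.06063842773438)
[[ 0.4626  0.0027  0.2087]
 [ 0.6803 -0.0578  0.0953]
 [ 0.7561  0.2158  0.0951]
 [ 0.5385  0.2762  0.2085]]
disc 566 [0.5594 0.1224 0.1981] 0.017743304412643435
6313 5133 n [ 0.4323 -0.1191  0.8938] tilt 0.4649 yaw(by normal) 2.8728 c [0.6005 0.0922 0.1519]
((0.00851709395647049, 0.01952354609966278), (0.2885322868824005, 0.2494172751903534), 76.0906753540039)
[[ 0.4633  0.0023  0.2063]
 [ 0.6781 -0.0572  0.0944]
 [ 0.7551  0.2209  0.0942]
 [ 0.5402  0.2804  0.2061]]
disc 488 [0.5582 0.1153 0.1959] 0.017651536883938522
14053 11043 n [ 0.4324 -0.1205  0.8936] tilt 0.4655 yaw(by normal) 2.8699 c [0.6015 0.1024 0.1537]
((0.008290961384773254, 0.008554771542549133), (0.28712770342826843, 0.2527395784854889), 76.03644561767578)
[[ 0.4622  0.0028  0.2078]
 [ 0.6798 -0.0577  0.0943]
 [ 0.7567  0.2189  0.0944]
 [ 0.5392  0.2794  0.2078]]
disc 1037 [0.5583 0.1191 0.1974] 0.017544573275707014
```

View pics/top0z.png

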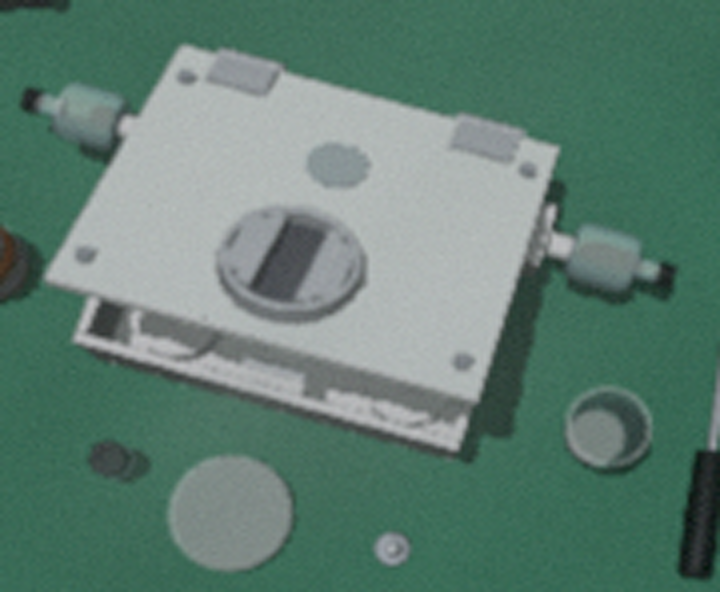

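```bash
cat >> h.py <<'E'
from scipy.spatial.transform import Rotation as Ro
def pose():
    s=bot.observe();w,x,y,z=s['tcp_rot'];return np.array(s['tool_pos']),Ro.from_quat([x,y,z,w]).as_matrix(),s
XD=np.array([.9635,-.2677,0]);YD=np.array([.2677,.9635,0]);AX=np.array([.703,.0848,.09])
def goto(p):
    q,R,s=pose(); print('delta units',(R.T@(np.array(p)-q)/.5).round(4))
def status():
    q,R,s=pose();print('p',q.round(4),'z',R[:,2].round(3),'x',R[:,0].round(3),'y',R[:,1].round(3),'F',np.round(s['contact_force'],2),'M',np.round(s['torque'],2),'t',s['time_s'],'q',np.round(s['q'],3),'op',s['opening'])
    print('jaw angle deg rel chamber x', np.degrees(np.arctan2(R[:,2]@YD,R[:,2]@XD)))
E
python3 - <<'E'
from h import *
status()
p=AX-.195*XD-.080*YD; p[2]=.30; print(p); goto(p)
p=AX-.195*XD+.080*YD; p[2]=.30; print(p); goto(p)
E
```

```text
p [0.153  0.6569 0.2216] z [ 0.227  0.974 -0.002] x [ 0.974 -0.227  0.   ] y [-0.    -0.002 -1.   ] F [0.45 0.17 0.84] M [ 0.01  0.01 -0.01] t 0.1 q [-1.371  0.469 -0.049  1.534  0.024  1.141 -0.082] op 0.9993221610005635
jaw angle deg rel chamber x 92.41865627041103
[0.4937015 0.0599215 0.3      ]
delta units [ 0.9345 -0.155  -1.0085]
[0.5365335 0.2140815 0.3      ]
delta units [ 0.948  -0.1555 -0.6888]
```

Call:
{"api": "drive_tool", "payload": {"commands": [{"dx": 0, "dy": -0.156, "dz": 0, "roll": 0, "grip": 1}, {"dx": 0, "dy": -0.156, "dz": 0, "roll": 0, "grip": 1}, {"dx": 0.1, "dy": -0.156, "dz": -0.07, "roll": 0.25, "grip": 1}, {"dx": 0.2, "dy": -0.156, "dz": -0.14, "roll": 0.5, "grip": 1}, {"dx": 0.3, "dy": -0.156, "dz": -0.21, "roll": 0.75, "grip": 1}, {"dx": 0.4, "dy": -0.156, "dz": -0.28, "roll": 1, "grip": 1}, {"dx": 0.5, "dy": -0.156, "dz": -0.35, "roll": 1, "grip": 1}, {"dx": 0.6, "dy": -0.156, "dz": -0.42, "roll": 1, "grip": 1}, {"dx": 0.7, "dy": -0.156, "dz": -0.49, "roll": 1, "grip": 1}, {"dx": 0.75, "dy": -0.156, "dz": -0.53, "roll": 1, "grip": 1}]}}

```text
time_s: 1.35
tool_pos: [0.4603, 0.3105, 0.3002]
tcp_rot: [-0.657, 0.657, -0.261, 0.262]
contact_force: [-0.4, 0.8, -0.1]
opening: 0.017
```

Run:
```python
from h import *
status()
p=AX-.195*XD+.080*YD; p[2]=.26; print(p); goto(p)
```

```text
p [0.4603 0.3105 0.3002] z [ 0.687  0.727 -0.001] x [ 0.727 -0.687  0.001] y [ 0.    -0.001 -1.   ] F [-0.41  0.76 -0.09] M [ 0.02  0.01 -0.05] t 1.35 q [-0.878  0.21   0.25   1.73  -0.054  1.209  0.199] op 0.016551976217685126
jaw angle deg rel chamber x 62.12942157168851
[0.5365335 0.2140815 0.26     ]
delta units [ 0.2432  0.0807 -0.0353]
```

Call:
{"api": "drive_tool", "payload": {"commands": [{"dx": 0.08, "dy": 0.02, "dz": -0.012, "roll": 0.33, "grip": 1}, {"dx": 0.16, "dy": 0.05, "dz": -0.024, "roll": 0.66, "grip": 1}, {"dx": 0.243, "dy": 0.08, "dz": -0.035, "roll": 1, "grip": 1}, {"dx": 0.243, "dy": 0.08, "dz": -0.035, "roll": 1, "grip": 1}]}}

```text
time_s: 1.85
tool_pos: [0.5359, 0.2141, 0.2589]
tcp_rot: [-0.565, 0.568, -0.423, 0.423]
contact_force: [-0.2, 1.2, 0.6]
opening: 0.005
```

Call:
{"api": "drive_tool", "payload": {"commands": [{"dx": 0, "dy": 0.02, "dz": 0, "roll": 0.33, "grip": 1}, {"dx": 0, "dy": 0.04, "dz": 0, "roll": 0.66, "grip": 1}, {"dx": 0, "dy": 0.06, "dz": 0, "roll": 1, "grip": 1}, {"dx": 0, "dy": 0.08, "dz": 0, "roll": 1, "grip": 1}, {"dx": 0, "dy": 0.08, "dz": 0, "roll": 1, "grip": 1}]}}

```text
time_s: 2.48
tool_pos: [0.534, 0.2191, 0.2197]
tcp_rot: [0.44, -0.441, 0.553, -0.553]
contact_force: [0.6, -0.0, 0.6]
opening: 0.006
```

Run:
```python
from h import *
status()
grab('side','side1')
```

```text
p [0.534  0.2191 0.2197] z [ 0.975 -0.223 -0.002] x [-0.223 -0.975  0.001] y [-0.002 -0.    -1.   ] F [ 0.64 -0.04  0.65] M [-0.06  0.09 -0.01] t 2.475 q [-0.829  0.329  0.469  1.796 -0.169  1.058 -0.523] op 0.0055348402369260604
jaw angle deg rel chamber x 2.650810901408122
```

View pics/side1.png

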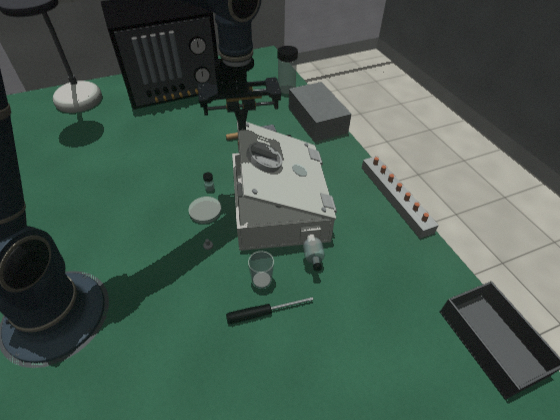

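The fingertip is above the lid's far latch corner, near (240,125). I'll push down now.

Call:
{"api": "drive_tool", "payload": {"commands": [{"dy": 0.02}, {"dy": 0.04}, {"dy": 0.06}, {"dy": 0.08}, {"dy": 0.1}, {"dy": 0.12}, {"dy": 0.14}, {"dy": 0.16}, {"dy": 0.18}, {"dy": 0.2}]}}

```text
invalid input
```

Call:
{"api": "drive_tool", "payload": {"commands": [{"dx": 0, "dy": 0.02, "dz": 0, "roll": 0, "grip": 1}, {"dx": 0, "dy": 0.04, "dz": 0, "roll": 0, "grip": 1}, {"dx": 0, "dy": 0.06, "dz": 0, "roll": 0, "grip": 1}, {"dx": 0, "dy": 0.08, "dz": 0, "roll": 0, "grip": 1}, {"dx": 0, "dy": 0.1, "dz": 0, "roll": 0, "grip": 1}, {"dx": 0, "dy": 0.12, "dz": 0, "roll": 0, "grip": 1}, {"dx": 0, "dy": 0.14, "dz": 0, "roll": 0, "grip": 1}, {"dx": 0, "dy": 0.16, "dz": 0, "roll": 0, "grip": 1}, {"dx": 0, "dy": 0.18, "dz": 0, "roll": 0, "grip": 1}, {"dx": 0, "dy": 0.2, "dz": 0, "roll": 0, "grip": 1}]}}

```text
time_s: 3.78
tool_pos: [0.5348, 0.2185, 0.1198]
tcp_rot: [0.44, -0.44, 0.554, -0.554]
contact_force: [-0.6, 0.6, 3.0]
opening: 0.003
```

Run:
```python
from h import *
status()
```

```text
p [0.5348 0.2185 0.1198] z [ 0.974 -0.227 -0.   ] x [-0.227 -0.974  0.   ] y [-0.  0. -1.] F [-0.61  0.62  3.04] M [-0.    0.32 -0.02] t 3.775 q [-0.789  0.444  0.431  1.893 -0.24   0.855 -0.465] op 0.0030859634061319204
jaw angle deg rel chamber x 2.4213905534909244
```

Call:
{"api": "drive_tool", "payload": {"commands": [{"dx": 0, "dy": 0.01, "dz": 0, "roll": 0, "grip": 1}, {"dx": 0, "dy": 0.02, "dz": 0, "roll": 0, "grip": 1}, {"dx": 0, "dy": 0.03, "dz": 0, "roll": 0, "grip": 1}, {"dx": 0, "dy": 0.036, "dz": 0, "roll": 0, "grip": 1}, {"dx": 0, "dy": 0.04, "dz": 0, "roll": 0, "grip": 1}]}}

```text
time_s: 4.4
tool_pos: [0.5349, 0.2185, 0.1004]
tcp_rot: [0.44, -0.44, 0.554, -0.554]
contact_force: [-2.2, 0.3, 6.5]
opening: 0.007
```

Call:
{"api": "drive_tool", "payload": {"commands": [{"dx": 0, "dy": 0.002, "dz": 0, "roll": 0, "grip": 1}, {"dx": 0, "dy": 0.002, "dz": 0, "roll": 0, "grip": 1}]}}

```text
time_s: 4.65
tool_pos: [0.5349, 0.2185, 0.1004]
tcp_rot: [0.44, -0.44, 0.554, -0.554]
contact_force: [-3.1, -0.3, 7.7]
opening: 0.004
```

Call:
{"api": "drive_tool", "payload": {"commands": [{"dx": 0, "dy": 0.003, "dz": 0, "roll": 0, "grip": 1}, {"dx": 0, "dy": 0.006, "dz": 0, "roll": 0, "grip": 1}, {"dx": 0, "dy": 0.008, "dz": 0, "roll": 0, "grip": 1}, {"dx": 0, "dy": 0.008, "dz": 0, "roll": 0, "grip": 1}]}}

```text
time_s: 5.15
tool_pos: [0.535, 0.2185, 0.1001]
tcp_rot: [0.44, -0.439, 0.555, -0.553]
contact_force: [-11.5, -2.2, 32.0]
opening: 0.008
```

A firm stop at z = 0.100 with 32 N. Backing off to look.

Call:
{"api": "drive_tool", "payload": {"commands": [{"dx": 0, "dy": -0.06, "dz": 0, "roll": 0, "grip": 1}, {"dx": -0.05, "dy": -0.15, "dz": -0.05, "roll": 0, "grip": 0.3}, {"dx": -0.12, "dy": -0.2, "dz": -0.12, "roll": 0, "grip": 0.3}, {"dx": -0.2, "dy": -0.2, "dz": -0.2, "roll": 0, "grip": 0.3}, {"dx": -0.2, "dy": -0.2, "dz": -0.2, "roll": 0, "grip": 0.3}]}}

```text
time_s: 5.78
tool_pos: [0.4571, 0.3439, 0.1956]
tcp_rot: [0.443, -0.442, 0.553, -0.551]
contact_force: [-0.3, 0.6, 0.4]
opening: 0.329
```

```bash
python3 - <<'E'
from h import *
status()
for n in('top','side'): grab(n,n+'2')
for n,(x,y,w,h) in dict(top=(180,130,180,150),side=(200,110,150,150)).items():
    i=cv2.imread(f'pics/{n}2.png');cv2.imwrite(f'pics/{n}2z.png',cv2.resize(i[y:y+h,x:x+w],None,fx=4,fy=4,interpolation=2))
E
sed -i 's/>0.095/>0.085/' fit.py; python3 fit.py 2
```

```text
p [0.4571 0.3439 0.1956] z [ 0.976 -0.217 -0.001] x [-0.217 -0.976 -0.003] y [-0.     0.003 -1.   ] F [-0.33  0.63  0.36] M [-0.16  0.07  0.01] t 5.775 q [-1.051  0.34   0.425  1.835 -0.167  1.    -0.776] op 0.32894549279852014
jaw angle deg rel chamber x 2.973391904855547
8806 6720 n [9.e-04 7.e-04 1.e+00] tilt 0.0011 yaw(by normal) -2.4634 c [0.5919 0.1117 0.1008]
((0.0033353790640830994, 0.001316651701927185), (0.2839365005493164, 0.2528051733970642), 74.49996185302734)
[[ 0.4355  0.01    0.101 ]
 [ 0.6791 -0.0576  0.1009]
 [ 0.755   0.216   0.1006]
 [ 0.5113  0.2836  0.1008]]
disc 545 [0.5308 0.1277 0.1184] 0.017476535517981895
7344 5875 n [-8.e-04 -2.e-04  1.e+00] tilt 0.0008 yaw(by normal) 0.3013 c [0.5906 0.0975 0.0991]
((0.003614567220211029, 0.017565876245498657), (0.28737950325012207, 0.25180503726005554), 74.9203872680664)
[[ 0.4352  0.0091  0.099 ]
 [ 0.6784 -0.0564  0.0992]
 [ 0.7531  0.2211  0.0993]
 [ 0.51    0.2866  0.0991]]
disc 496 [0.5301 0.1242 0.1167] 0.01761599513428989
16150 12259 n [ 2.e-04 -6.e-04  1.e+00] tilt 0.0006 yaw(by normal) 1.8647 c [0.5914 0.1053 0.0999]
((0.004301540553569794, 0.009015977382659912), (0.287393182516098, 0.25425541400909424), 74.70860290527344)
[[ 0.4352  0.0092  0.0999]
 [ 0.6805 -0.0578  0.0998]
 [ 0.7563  0.2194  0.0999]
 [ 0.511   0.2864  0.1   ]]
disc 1026 [0.5305 0.1244 0.1174] 0.017473649186160622
```

View pics/top2z.png

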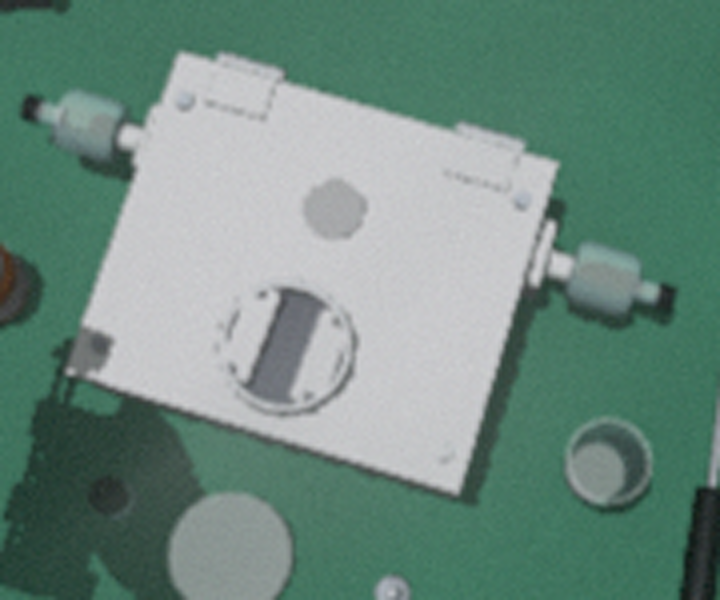

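View pics/side2z.png

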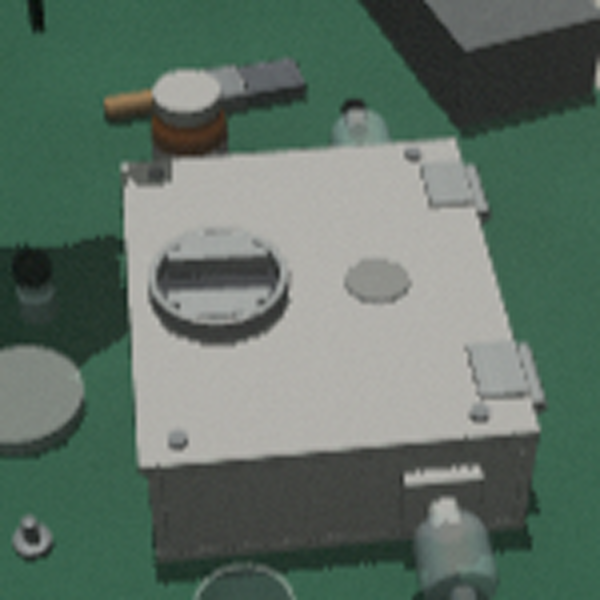

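Both views show the lid flat on the rim (tilt about 0.001 rad, top at 0.100 m), with the disc around zoomed (295,350) in the top view. Next I locate the slot precisely.

```bash
cat > slot.py <<'E'
from h import *
import sys
for n in('top','side'):
    d=dict(np.load(f'/tmp/{n}{sys.argv[1]}.npz'));P=pts(d);g=d['color'].mean(2)
    c0=np.array([.531,.131]);off=np.median(P[...,2][(np.hypot(P[...,0]-.64,P[...,1]-.1)<.05)])-.1
    m=(np.hypot(P[...,0]-c0[0],P[...,1]-c0[1])<.055)
    top=P[m&(P[...,2]-off>.114)]
    c,r=cv2.minEnclosingCircle(top[:,:2].astype(np.float32));print(n,'off',off.round(4),'disc circle',np.round(c,4),round(r,4))
    # slot: intersect pixel rays with z=.104 plane, dark pixels
    K=d['mtx'];v,u=np.mgrid[0:420,0:560];ray=np.stack([(u-K[0,2])/K[0,0],(v-K[1,2])/K[1,1],np.ones(u.shape)],-1)@d['R'];C=-d['R'].T@d['t']
    X=C+ray*((.104-C[2])/ray[...,2])[...,None]
    mm=(np.hypot(X[...,0]-c0[0],X[...,1]-c0[1])<.042); med=np.median(g[mm]);lo=g[mm].min();th=(np.percentile(g[mm],5)+np.percentile(g[mm],95))/2
    k=(mm&(g<th)).astype(np.uint8)
    nn,lab,st,_=cv2.connectedComponentsWithStats(k);b=1+st[1:,4].argmax();q=X[lab==b][:,:2].astype(np.float32)
    cc=q.mean(0);w,V=np.linalg.eigh(np.cov(q.T));a=V[:,1]*np.sign(V[0,1])
    print('  slot ctr',cc.round(4),'minrect',cv2.minAreaRect(q),'angle world',np.degrees(np.arctan2(a[1],a[0])).round(2),'lens',np.sqrt(12*w).round(4))
E
python3 slot.py 2
```

```text
top off 0.001 disc circle [0.5314 0.1303] 0.0462
  slot ctr [0.5335 0.1336] minrect ((0.5343766212463379, 0.13407742977142334), (0.03827987238764763, 0.078171506524086), 74.12290954589844) angle world -19.07 lens [0.0307 0.0794]
side off -0.0006 disc circle [0.5306 0.1323] 0.0465
  slot ctr [0.5363 0.1463] minrect ((0.5347704887390137, 0.14510205388069153), (0.03370308130979538, 0.07967959344387054), 74.0002212524414) angle world -18.14 lens [0.0291 0.0768]
```

Run:
```python
from h import *
status();goto([.531,.131,.17])
```

```text
p [0.4602 0.3386 0.1954] z [ 0.974 -0.226  0.001] x [-0.226 -0.974  0.   ] y [ 0.001 -0.    -1.   ] F [1.21 0.18 0.68] M [-0.12  0.05  0.01] t 5.875 q [-1.047  0.34   0.431  1.837 -0.165  1.    -0.775] op 0.3407107027051791
jaw angle deg rel chamber x 2.490025831497981
delta units [0.3725 0.0511 0.2315]
```

Call:
{"api": "drive_tool", "payload": {"commands": [{"dx": 0.08, "dy": 0, "dz": 0.05, "roll": 0.06, "grip": 0.3}, {"dx": 0.16, "dy": 0, "dz": 0.1, "roll": 0.12, "grip": 0.3}, {"dx": 0.25, "dy": 0.02, "dz": 0.15, "roll": 0.18, "grip": 0.3}, {"dx": 0.32, "dy": 0.05, "dz": 0.2, "roll": 0.18, "grip": 0.3}, {"dx": 0.3725, "dy": 0.05, "dz": 0.2315, "roll": 0.18, "grip": 0.3}, {"dx": 0.3725, "dy": 0.05, "dz": 0.2315, "roll": 0.18, "grip": 0.3}, {"dx": 0.3725, "dy": 0.05, "dz": 0.2315, "roll": 0.18, "grip": 0.3}]}}

```text
time_s: 6.75
tool_pos: [0.5308, 0.1305, 0.1705]
tcp_rot: [0.413, -0.413, 0.574, -0.574]
contact_force: [0.5, 0.2, 0.4]
opening: 0.35
```

Run:
```python
from h import *
status();goto([.531,.131,.108])
grab('side','side3')
i=cv2.imread('pics/side3.png');cv2.imwrite('pics/side3z.png',cv2.resize(i[70:220,190:340],None,fx=4,fy=4,interpolation=2))
```

```text
p [0.5308 0.1305 0.1705] z [ 0.948 -0.319 -0.   ] x [-0.319 -0.948 -0.   ] y [-0.  0. -1.] F [0.45 0.17 0.4 ] M [-0.11  0.11 -0.04] t 6.75 q [-0.731  0.338  0.519  1.922 -0.206  0.933 -0.437] op 0.34986873484908515
jaw angle deg rel chamber x -3.05847836056709
delta units [-1.000e-03  1.249e-01  1.000e-04]
```

View pics/side3z.png

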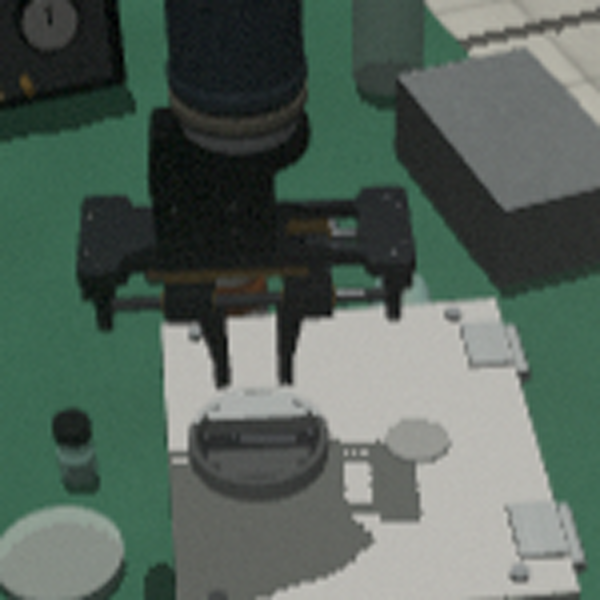

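Both fingertips are above the slot, in line with it. Lowering to about 3 mm above the floor.

Call:
{"api": "drive_tool", "payload": {"commands": [{"dx": 0, "dy": 0.03, "dz": 0, "roll": 0, "grip": 0.3}, {"dx": 0, "dy": 0.06, "dz": 0, "roll": 0, "grip": 0.3}, {"dx": 0, "dy": 0.09, "dz": 0, "roll": 0, "grip": 0.3}, {"dx": 0, "dy": 0.11, "dz": 0, "roll": 0, "grip": 0.3}, {"dx": 0, "dy": 0.126, "dz": 0, "roll": 0, "grip": 0.3}, {"dx": 0, "dy": 0.126, "dz": 0, "roll": 0, "grip": 0.3}]}}

```text
time_s: 7.55
tool_pos: [0.5304, 0.1308, 0.1069]
tcp_rot: [0.413, -0.413, 0.574, -0.574]
contact_force: [0.5, 0.9, -0.3]
opening: 0.348
```

In the slot with no contact force. Turning clockwise.

Call:
{"api": "drive_tool", "payload": {"commands": [{"dx": 0, "dy": 0, "dz": 0, "roll": 0.17, "grip": 0.3}, {"dx": 0, "dy": 0, "dz": 0, "roll": 0.33, "grip": 0.3}, {"dx": 0, "dy": 0, "dz": 0, "roll": 0.5, "grip": 0.3}, {"dx": 0, "dy": 0, "dz": 0, "roll": 0.67, "grip": 0.3}, {"dx": 0, "dy": 0, "dz": 0, "roll": 0.83, "grip": 0.3}, {"dx": 0, "dy": 0, "dz": 0, "roll": 1, "grip": 0.3}]}}

```text
time_s: 8.3
tool_pos: [0.5325, 0.1327, 0.1083]
tcp_rot: [0.252, -0.248, 0.662, -0.661]
contact_force: [3.3, 2.7, -3.6]
opening: 0.349
```

Run:
```python
from h import *
status();goto([.531,.131,.107])
```

```text
p [0.5325 0.1327 0.1083] z [ 0.661 -0.75   0.001] x [-0.75  -0.661 -0.005] y [ 0.004  0.002 -1.   ] F [ 3.3   2.68 -3.6 ] M [ 0.59 -0.57  0.1 ] t 8.3 q [-0.796  0.447  0.618  1.98  -0.353  0.816 -0.829] op 0.34881524599153985
jaw angle deg rel chamber x -33.07415388758519
delta units [0.0045 0.0026 0.0005]
```

Call:
{"api": "drive_tool", "payload": {"commands": [{"dx": 0, "dy": 0.002, "dz": 0, "roll": 0.17, "grip": 0.3}, {"dx": 0, "dy": 0.002, "dz": 0, "roll": 0.33, "grip": 0.3}, {"dx": 0, "dy": 0.002, "dz": 0, "roll": 0.5, "grip": 0.3}, {"dx": 0, "dy": 0.002, "dz": 0, "roll": 0.67, "grip": 0.3}, {"dx": 0, "dy": 0.002, "dz": 0, "roll": 0.83, "grip": 0.3}, {"dx": 0, "dy": 0.002, "dz": 0, "roll": 1, "grip": 0.3}]}}

```text
time_s: 9.05
tool_pos: [0.5327, 0.1325, 0.1079]
tcp_rot: [0.072, -0.069, 0.704, -0.703]
contact_force: [0.9, 2.6, 2.7]
opening: 0.351
```

Run:
```python
from h import *
status();goto([.531,.131,.107])
```

```text
p [0.5327 0.1325 0.1079] z [ 0.198 -0.98  -0.002] x [-0.98  -0.198 -0.005] y [ 0.004  0.003 -1.   ] F [0.87 2.62 2.66] M [ 0.36 -0.12  0.13] t 9.05 q [-0.892  0.483  0.756  1.985 -0.445  0.839 -1.261] op 0.3507532464866922
jaw angle deg rel chamber x -63.066847823938986
delta units [0.0038 0.0018 0.0023]
```

Call:
{"api": "drive_tool", "payload": {"commands": [{"dx": 0, "dy": 0, "dz": 0, "roll": 0.17, "grip": 0.3}, {"dx": 0, "dy": 0, "dz": 0, "roll": 0.33, "grip": 0.3}, {"dx": 0, "dy": 0, "dz": 0, "roll": 0.5, "grip": 0.3}, {"dx": 0, "dy": 0, "dz": 0, "roll": 0.67, "grip": 0.3}, {"dx": 0, "dy": 0, "dz": 0, "roll": 0.83, "grip": 0.3}, {"dx": 0, "dy": 0, "dz": 0, "roll": 1, "grip": 0.3}]}}

```text
time_s: 9.8
tool_pos: [0.5322, 0.1324, 0.1078]
tcp_rot: [-0.113, 0.115, 0.699, -0.697]
contact_force: [0.6, 2.6, 1.8]
opening: 0.351
```

Run:
```python
from h import *
status();goto([.531,.131,.107])
```

```text
p [0.5322 0.1324 0.1078] z [-0.319 -0.948 -0.003] x [-0.948  0.319 -0.002] y [ 0.003  0.003 -1.   ] F [0.59 2.6  1.82] M [0.4  0.05 0.11] t 9.8 q [-0.983  0.533  0.896  1.989 -0.546  0.874 -1.686] op 0.3510320304972529
jaw angle deg rel chamber x -93.06762162964408
delta units [0.0015 0.0015 0.0034]
```

Call:
{"api": "drive_tool", "payload": {"commands": [{"dx": 0, "dy": 0, "dz": 0, "roll": 0.12, "grip": 0.3}, {"dx": 0, "dy": 0, "dz": 0, "roll": 0.24, "grip": 0.3}, {"dx": 0, "dy": 0, "dz": 0, "roll": 0.3, "grip": 0.3}, {"dx": 0, "dy": 0, "dz": 0, "roll": 0.3, "grip": 0.3}]}}

```text
time_s: 10.3
tool_pos: [0.5321, 0.1324, 0.1077]
tcp_rot: [-0.166, 0.168, 0.688, -0.686]
contact_force: [-0.1, 3.8, 5.8]
opening: 0.349
```

Run:
```python
from h import *
status()
```

```text
p [0.5321 0.1324 0.1077] z [-0.459 -0.889 -0.003] x [-0.889  0.459 -0.002] y [ 0.003  0.002 -1.   ] F [-0.05  3.77  5.76] M [0.66 0.12 0.65] t 10.3 q [-1.009  0.551  0.937  1.99  -0.577  0.887 -1.808] op 0.3485993909486631
jaw angle deg rel chamber x -101.76981502997604
```

Torque has risen to 0.65 N m at the predicted 90° plus slack, so this is probably the stop. One more nudge to confirm.

Call:
{"api": "drive_tool", "payload": {"commands": [{"dx": 0, "dy": 0, "dz": 0, "roll": 0.05, "grip": 0.3}, {"dx": 0, "dy": 0, "dz": 0, "roll": 0.1, "grip": 0.3}, {"dx": 0, "dy": 0, "dz": 0, "roll": 0.1, "grip": 0.3}]}}

```text
time_s: 10.68
tool_pos: [0.5321, 0.1324, 0.1077]
tcp_rot: [-0.182, 0.183, 0.683, -0.683]
contact_force: [1.2, 2.2, 6.7]
opening: 0.352
```

Run:
```python
from h import *
status()
```

```text
p [0.5321 0.1324 0.1077] z [-0.499 -0.867 -0.001] x [-0.867  0.499 -0.002] y [ 0.002  0.    -1.   ] F [1.25 2.2  6.71] M [0.5  0.07 2.03] t 10.675 q [-1.017  0.557  0.95   1.99  -0.585  0.892 -1.846] op 0.35180657789485953
jaw angle deg rel chamber x -104.39569543153863
```

Firm stop (2.0 N m). Backing the fingers off within the slot slack, then lifting out.

Call:
{"api": "drive_tool", "payload": {"commands": [{"dx": 0, "dy": 0, "dz": 0, "roll": -0.2, "grip": 0.3}, {"dx": 0, "dy": 0, "dz": 0, "roll": -0.42, "grip": 0.3}, {"dx": 0, "dy": 0, "dz": 0, "roll": -0.42, "grip": 0.3}]}}

```text
time_s: 11.05
tool_pos: [0.5305, 0.1306, 0.1066]
tcp_rot: [-0.111, 0.111, 0.699, -0.698]
contact_force: [0.4, 0.2, -0.2]
opening: 0.35
```

Run:
```python
from h import *
status()
```

```text
p [0.5305 0.1306 0.1066] z [-0.309 -0.951 -0.   ] x [-0.951  0.309  0.   ] y [-0.  0. -1.] F [ 0.37  0.17 -0.2 ] M [-0.06  0.18 -0.02] t 11.05 q [-0.98   0.532  0.892  1.992 -0.542  0.873 -1.677] op 0.34970422374264076
jaw angle deg rel chamber x -92.4820335513776
```

Call:
{"api": "drive_tool", "payload": {"commands": [{"dx": 0, "dy": -0.04, "dz": 0, "roll": 0, "grip": 0.3}, {"dx": 0, "dy": -0.12, "dz": 0, "roll": 0, "grip": 0.3}, {"dx": 0, "dy": -0.24, "dz": 0, "roll": 0, "grip": 0.3}, {"dx": 0, "dy": -0.34, "dz": 0, "roll": 0, "grip": 0.3}, {"dx": 0, "dy": -0.38, "dz": -0.1, "roll": -0.2, "grip": 0.3}, {"dx": 0.05, "dy": -0.38, "dz": -0.2, "roll": -0.4, "grip": 0.3}, {"dx": 0.1, "dy": -0.38, "dz": -0.32, "roll": -0.6, "grip": 0.3}, {"dx": 0.2, "dy": -0.38, "dz": -0.44, "roll": -0.8, "grip": 0.3}, {"dx": 0.3, "dy": -0.38, "dz": -0.54, "roll": -1, "grip": 0.3}, {"dx": 0.3, "dy": -0.38, "dz": -0.54, "roll": -1, "grip": 0.3}]}}

```text
time_s: 12.3
tool_pos: [0.4683, 0.4382, 0.2971]
tcp_rot: [0.076, -0.076, 0.703, -0.703]
contact_force: [0.0, -0.4, 0.1]
opening: 0.347
```

```bash
python3 - <<'E'
from h import *
status()
for n in('top','side'): grab(n,n+'4')
for n,(x,y,w,h) in dict(top=(180,130,180,150),side=(200,110,150,150)).items():
    i=cv2.imread(f'pics/{n}4.png');cv2.imwrite(f'pics/{n}4z.png',cv2.resize(i[y:y+h,x:x+w],None,fx=4,fy=4,interpolation=2))
E
python3 slot.py 4; python3 fit.py 4|grep n
```

```text
p [0.4683 0.4382 0.2971] z [ 0.214 -0.977 -0.001] x [-0.977 -0.214  0.   ] y [-0.     0.001 -1.   ] F [ 0.   -0.42  0.1 ] M [-0.08  0.09 -0.02] t 12.3 q [-1.405  0.454  0.857  1.559 -0.353  1.291 -1.854] op 0.3469945758520122
jaw angle deg rel chamber x -62.10104864738038
top off 0.001 disc circle [0.5313 0.1308] 0.0462
  slot ctr [0.5351 0.1314] minrect ((0.5348771214485168, 0.13185760378837585), (0.07965227961540222, 0.037718258798122406), 75.2870101928711) angle world 75.17 lens [0.0308 0.0797]
side off -0.0006 disc circle [0.5308 0.1328] 0.0475
  slot ctr [0.5337 0.1391] minrect ((0.5353822708129883, 0.13973578810691833), (0.06176815181970596, 0.0362982414662838), 70.72248840332031) angle world 73.75 lens [0.0312 0.0644]
8794 6639 n [-3.0e-04  1.6e-03  1.0e+00] tilt 0.0017 yaw(by normal) -1.362 c [0.5922 0.1122 0.1007]
7348 5917 n [-0.0011  0.      1.    ] tilt 0.0011 yaw(by normal) -0.0398 c [0.5904 0.0979 0.0992]
16142 12237 n [-9.e-04 -3.e-04  1.e+00] tilt 0.0009 yaw(by normal) 0.3203 c [0.5916 0.1061 0.0998]
```

View pics/top4z.png

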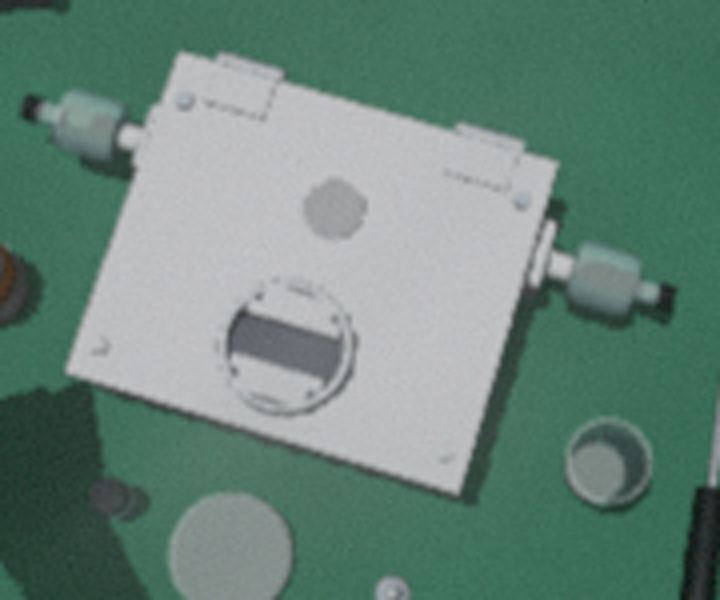

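View pics/side4.png

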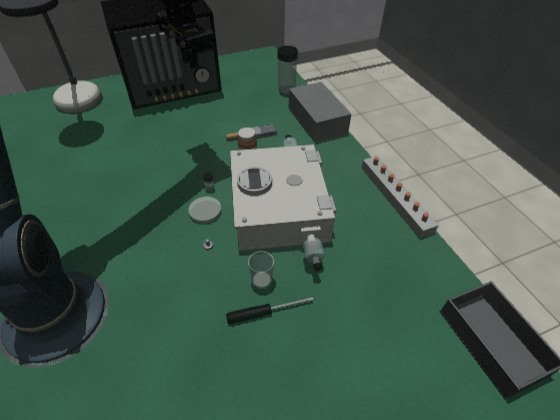

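View pics/top4.png

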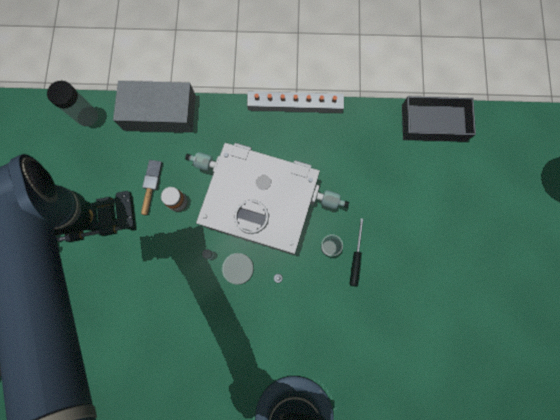

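Run:
```python
from h import *
s=bot.observe();print(np.round(s['joint_efforts'],2),np.round(s['joint_vel'],4),s['time_s'])
a=np.load('/tmp/side0.npz');b=np.load('/tmp/side4.npz')
P=pts(dict(a));m=(P[...,1]>.6)&(P[...,2]<.35)&(a['range_z']>0);print('box top',np.percentile(P[m],[2,50,98],axis=0).round(3))
d=dict(np.load('/tmp/top4.npz'));P=pts(d);q=P[170:400,0:90].reshape(-1,3);print('arm top z',np.percentile(q[:,2],[5,50,95]).round(3))
A=cv2.imread('pics/top0.png').astype(int);B=cv2.imread('pics/top4.png').astype(int)
for n,(x,y,r) in dict(beaker=(332,245,14),dish=(238,268,18),screw=(278,278,7),vial=(209,254,8),jar=(174,199,13),brush=(152,187,14)).items():
    print(n,abs(A-B)[y-r:y+r,x-r:x+r].mean().round(1))
```

```text
[ -0.17 -41.37   9.06 -23.99  -0.06  -0.08  -0.12] [ 0.0499 -0.0179  0.0642  0.0373  0.0352 -0.0045  0.0251] 12.4
box top [[-0.159  0.615 -0.759]
 [ 1.578  0.96  -0.155]
 [ 2.365  2.156  0.299]]
arm top z [-0.001  0.677  0.727]
beaker 4.2
dish 4.6
screw 4.8
vial 8.7
jar 4.5
brush 4.0
```

Joint 1 (vertical axis) shows no external load, so the arm is touching nothing. The vial's image difference comes from the arm's shadow. Settling, then handing in.

Call:
{"api": "drive_tool", "payload": {"commands": [{"dx": 0, "dy": 0, "dz": 0, "roll": 0, "grip": 0.3}, {"dx": 0, "dy": 0, "dz": 0, "roll": 0, "grip": 0.3}, {"dx": 0, "dy": 0, "dz": 0, "roll": 0, "grip": 0.3}]}}

```text
time_s: 12.78
tool_pos: [0.4721, 0.4323, 0.297]
tcp_rot: [0.073, -0.073, 0.703, -0.703]
contact_force: [0.6, -1.1, -0.4]
opening: 0.353
```

```bash
python3 -c "
from h import *
status();print(finish_job())"
```

```text
p [0.4721 0.4323 0.297 ] z [ 0.206 -0.978 -0.   ] x [-0.978 -0.206 -0.   ] y [ 0.  0. -1.] F [ 0.55 -1.13 -0.36] M [-0.1   0.13  0.05] t 12.775 q [-1.398  0.453  0.861  1.562 -0.353  1.289 -1.851] op 0.352643643936468
jaw angle deg rel chamber x -62.567938608412376
the job is handed in; nothing more can be done
None
```

The lid is shut and locked, and I handed the job in at 12.8 s.

- **Lid:** I pushed it down with the shut fingertips to a firm stop at z = 0.100 m, with 32 N at the stop. Depth images before and after turning the fastener show it flat to within 0.002 rad.
- **Fastener:** I set both fingertips, slightly open, in the slot rather than a single one. I turned it clockwise until the torque rose to 2.0 N m at its stop. In the top view the slot now lies at about 75.2°, and chamber y is at about 74.7°. The side view read 73.8°.
- **Finish:** The gripper is clear of everything at z = 0.30 m, with wrist force at noise level (about 1 N). The objects I compared (beaker, dish, thumbscrew, vial, jar and brush) look unmoved. The vial's picture differed a little more than the others, which I put down to the arm's shadow. I compared the screwdriver only by eye, and it looks unmoved.

No check failed, but the tool gives no verdict and I could not see the tongue under the lid. That it is locked rests on the slot angle and the hard stop.

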